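# Roll the steel canister home into its cradle with the hand pad

## Task

Park the polished steel canister in its bench cradle without touching it with the gripper: pick up the hand pad by its rib, lay its flat sole on top of the canister and, pressing only lightly, roll the canister slowly along the bench, over the low sill and press it home against the cradle's stop. Never push it from behind. Then set the pad down flat on the open bench, clear of the canister and cradle, and leave everything else where it stands.

Things in the scene. Friction and masses are not known exactly. Their poses are not given: they have to be found in the camera images.
- canister: polished steel cylinder lying on the open bench, 64 mm in diameter, 170 mm long, about 0.3 to 0.6 kg, free to roll. Origin at its middle, on its axis (32 mm above the bench); its y is its long axis, x and z turn as it rolls. Its top line is 64 mm above the bench. It starts on the cradle's open side, roughly parallel to the stop. Keep gripper and arm off it
- cradle: aluminium cradle fixed to the bench. Origin on the bench straight below the middle of a fully home canister; x is level, the direction to roll (towards the stop); y runs along the seated canister. Two low side cheeks, 20 mm high, 8 mm thick, from x = -38 to +44 mm, inner faces at y = +97 and -97 mm. A rigid round-topped sill lies across the bench between them (see the stop's entry)
- stop: the cradle's fixed stop wall, 44 mm high, 210 mm wide along y, with two rubber buffers at the height of the canister's axis. Origin on the bench in the plane of the buffers' faces, x = +32 mm of the cradle; axes as the cradle's; wall's back 14 mm on. The sill's crest is at x = -18.5 mm of the cradle, 1.5 to 4 mm high (differs, to be felt), leaving 2 to 8 mm of play; behind it is bare bench
- pad: white hand pad with thin, hard rubber sole (each 0.06 mm lower presses about 1 N more), 0.30 kg, lying sole down: board 140 mm long (x), 100 mm wide (y), 14 mm thick; on its middle an upright rib to hold it by, 24 mm thick (along x), 70 mm long (along y), from 14 to 60 mm above the sole. Origin at the centre of the sole, z up. Rolling the canister, the pad travels twice as far as it
- reagent: glass bottle with orange cap, 60 mm in diameter, 135 mm tall, a bystander; origin at the centre of its foot
- beaker: glass beaker, 70 mm in diameter, 90 mm tall, a bystander; origin at the centre of its foot
- pot: clear pot with blue lid, 72 mm in diameter, 55 mm tall, a bystander; origin at the centre of its foot
- tipbox: grey pipette-tip box, 85 by 120 by 55 mm, a bystander; origin at the centre of its underside
- rack: white tube block with capped tubes, 70 by 170 by 51 mm, a bystander; origin at the centre of its underside
- dish: clear shallow dish, 90 mm in diameter, 15 mm tall, a bystander; origin at the centre of its underside
- weight: small brass weight, 40 mm in diameter, 34 mm tall, a bystander; origin at the centre of its underside
Things that resemble listed ones, but are neither listed nor needed, are in the scene too. What is shaped like the pad but pink or purple is not meant.

How it is judged:
By the outcome, as a careful person would: the job done as asked, in the order asked, and still so for the second after the job is handed in, with the robot touching nothing.
It also fails if it takes over 70 s, if anything falls off the work surface, if the arm or the gripper's body presses on something with over 40 N, if the wrist force passes 120 N, or if a joint passes its speed limit or range.

## Robot

A 6-joint arm with a two-finger parallel gripper is mounted at the origin on the work surface. World frame = base frame: x ahead of the robot, y to its left, z up, the work surface at z = 0. Lengths are in mm, angles in rad, forces in N, time in s.
With the tool pointing down it reaches from about 350 to 875 mm from the base axis. Payload 15.5 kg.
Tool frame: the origin (TCP) lies at the very end of the fingers, on their centre line; the grasp point (between the pads) lies 19 mm behind it (arm.grip_depth is the z of the grasp point in the tool frame, in mm); z points along the fingers, y is the line along which they close (so a half turn about z gives the same grasp; the last joint's range is limited). The gripper opens to 85 mm and grips with 20 to 120 N. Pads are 22 mm wide; open, the fingers measure 114 mm over their backs; the gripper's body (76 mm by 85 mm) begins 54 mm behind the grasp point. The pads swing forward as they close: fully open they stand 13 mm farther back than shut.
Start: joints at [1.234, 0.494, 1.345, -0, 1.302, -0.096], TCP at [149.652, 606.82, 231.277] pointing down, gripper open.
Joint ranges: [-2.91, 2.91], [-0.82, 2.16], [0.22, 2.67], [-1.22, 4.37], [0.12, 2.79], [-3.08, 3.08]. Speed limits (rad/s): [1.89, 1.89, 2.57, 3.01, 3.01, 3.01].

## Interface

Orientations are given as a unit quaternion [x, y, z, w].
In Python, from cell import arm gives the robot as it stands. The module is installed in compiled form; this text tells all that it offers.
- The arm moves only by the shell command python3 -m jog 'ROWS' [OPENING]. ROWS is JSON, a list of rows, each a list of 6 numbers: the shift along the tool's x, y, z in mm, then the turn, a rotation vector about the tool's x, y, z in rad. A call has 1 to 5 rows; each row shifts and turns the commanded pose from where the row before left it, along the tool's axes as they then stand; what a row does not reach is not made up. A row lasts 1/12 s, in which the tool goes at most 41.7 mm and 7.16 degrees, less where a joint would pass 70% of its speed; a pose out of reach is approached as far as the arm can. A call with a gripper value outside its range is refused whole. OPENING is the closure, from -1 (fully open) to 1 (shut), so that 0 is half open, set as the call begins (- or left out, the last holds). The fingers move at their own pace and stop on an object; the grip force is fixed at half the most. Time passes only in rows, so rows that do not move let the fingers close. It gives the time, the measured TCP pose, the force, the opening and the grip force at its end, in the units of the state.
- arm.read_state(): the state, without advancing time (a new reading comes with each control period).
- arm.snapshot(name): name is "scene" or "side" or "wrist"; returns the picture (420x560x3 uint8, red, green, blue); there is no depth.
- arm.camera_info(name): a dict with "K" (3x3 intrinsics, pixels), "extrinsics" (4x4, takes a point from camera to world coordinates). Camera axes: x right, y down, z forward; pixel columns grow to the right and rows downward; lengths in mm; the calibration is good to about 2 mm. A picture is of the moment at which its call begins: read the wrist's pose just before it. camera_info takes no time and is no camera call; for the wrist camera it gives the pose at the moment of the call.
- arm.finish_job(): hands the job in; it is judged then, once.
The state is a dict: "time": time; "q": joint angles; "joint_vel": joint speeds; "joint_torque": joint torques, N m; "tcp_pos": TCP position; "ee_rot": TCP orientation; "contact_force": force on the tool from outside, world axes, zero at the start; "moment": the same for the moment, N m; "width": opening from 0.0 (shut) to 1.0 (fully open); "grasp_force": force on a finger pad.
Only numpy, scipy, OpenCV 4.12 (cv2) and the standard library are available. Lean on these libraries where they do the work, as an engineer would, in place of code of your own. Each camera call takes 0.05 s, during which the arm holds its last target. There are 200 camera calls.

## Working session

There is one attempt and no reset: what is moved stays moved. The work goes in short steps, Python scripts to look and compute and a shell command to move; the robot and the scene stay as the last step left them, time stands still between calls to the robot, and variables do not carry over. Pictures are saved under pics/ and viewed, at most 10 in all, crops included, and the job is handed in when it is done.

```bash
mkdir -p pics; cat > h.py <<'E'
import numpy as np,cv2
from cell import arm
from scipy.spatial.transform import Rotation as R
def snap(n,f):
    ci=arm.camera_info(n); im=np.asarray(arm.snapshot(n)); cv2.imwrite('pics/'+f,im[:,:,::-1]); np.savez('pics/'+f[:-4]+'.npz',K=ci['K'],E=ci['extrinsics']); return im,ci
def ray(ci,u,v,z):
    K=np.array(ci['K']);E=np.array(ci['extrinsics'])
    d=E[:3,:3]@np.linalg.inv(K)@np.array([u,v,1.]);o=E[:3,3]
    return o+d*(z-o[2])/d[2]
def proj(ci,p):
    K=np.array(ci['K']);E=np.array(ci['extrinsics'])
    c=E[:3,:3].T@(np.array(p,float)-E[:3,3]);c=K@c;return c[:2]/c[2]
E
python3 - <<'E'
from h import *
a,ca=snap('scene','a.png');b,cb=snap('side','b.png');
for c in(ca,cb):print(np.round(np.array(c['K']),1).tolist(),np.round(np.array(c['extrinsics']),3).tolist())
s=arm.read_state();print(s)
E
```

```text
[[463.8, 0.0, 276.8], [0.0, 463.8, 214.0], [0.0, 0.0, 1.0]] [[-0.371, 0.805, -0.464, 1142.652], [0.929, 0.325, -0.178, 160.526], [0.007, -0.497, -0.868, 1170.384], [0.0, 0.0, 0.0, 1.0]]
[[386.1, 0.0, 287.6], [0.0, 386.1, 211.5], [0.0, 0.0, 1.0]] [[0.999, -0.028, 0.031, 505.213], [-0.042, -0.604, 0.796, -1022.78], [-0.004, -0.796, -0.605, 804.838], [0.0, 0.0, 0.0, 1.0]]
{'time': 0.1, 'q': array([ 1.23349198e+00,  4.94111614e-01,  1.34604464e+00, -2.58619533e-05,
        1.30249743e+00, -9.55160695e-02]), 'joint_vel': array([-0.00055612, -0.0014587 , -0.00125042,  0.00237797,  0.00157706,
        0.00065539]), 'joint_torque': array([ 3.94084564e-03, -8.83593893e+01, -3.84561574e+01, -8.44095439e-05,
        5.32783975e-03, -2.33754145e-05]), 'tcp_pos': array([149.56110632, 606.52158499, 230.7740567 ]), 'ee_rot': array([ 1.20596440e-01,  9.92701474e-01, -5.20817353e-04, -1.01739063e-04]), 'contact_force': array([-0.18281257,  0.03365063, -0.35441212]), 'moment': array([ 0.01064736,  0.01050325, -0.03003173]), 'grasp_force': 0.0, 'width': 1.0008636569823035}
```

View pics/a.png

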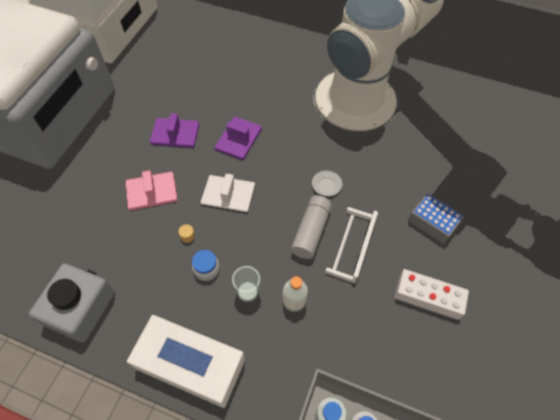

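View pics/b.png

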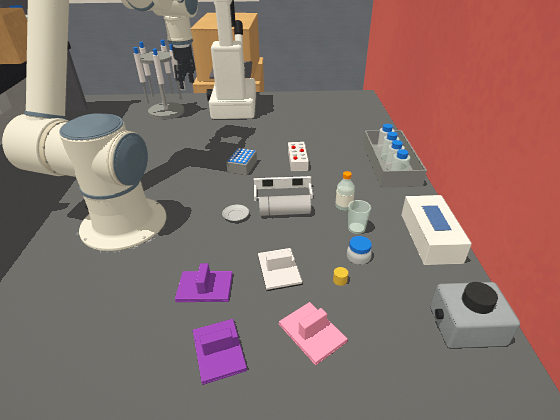

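White pad is at scene (228,192) / side (279,268). The pink pad at (151,190) and the purple ones at (175,130) and (238,137) are decoys. The canister is at (312,227) and the cradle at (355,243). The wall is the right-hand bar, so the open side faces the canister. I'll confirm with an enlarged crop.

```bash
python3 - <<'E'
from h import *
a=cv2.imread('pics/a.png');b=cv2.imread('pics/b.png')
c1=cv2.resize(a[160:290,190:390],None,fx=4,fy=4,interpolation=cv2.INTER_CUBIC)[:,:800]
cv2.imwrite('pics/c.png',c1)
c2=cv2.resize(b[165:295,215:375],None,fx=4.5,fy=4.5,interpolation=cv2.INTER_CUBIC)
cv2.imwrite('pics/d.png',c2)
E
```

```text
(no output)
```

View pics/c.png

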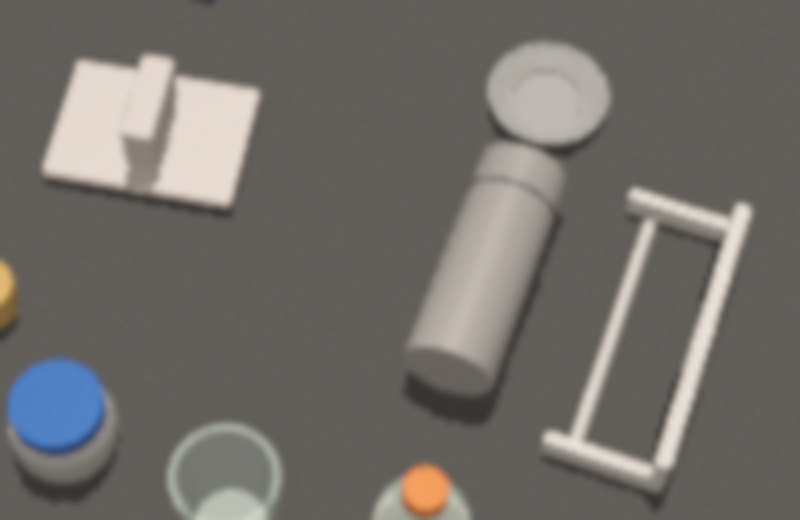

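View pics/d.png

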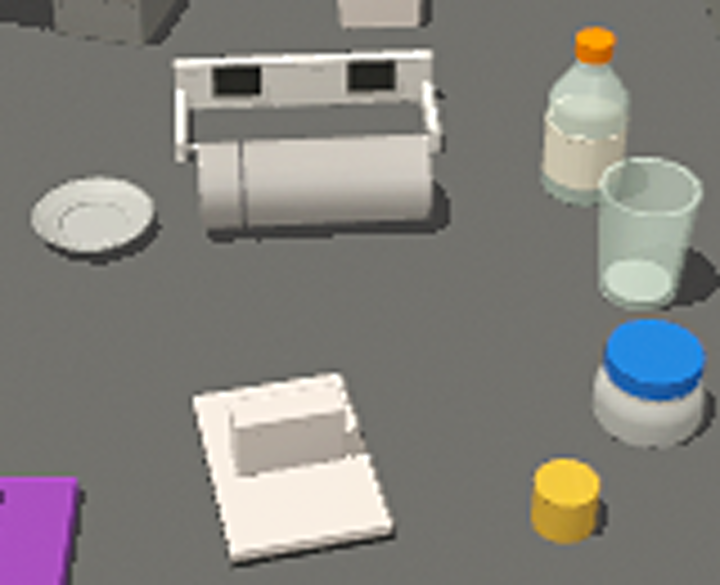

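White pad (scene crop (150,130)) is the only white one with a rib, so it fits the description. The cradle's sill is on the canister's side and the stop wall is on the far side. Canister, dish and bottle are all distinct. Now positions.

```bash
python3 - <<'E'
from h import *
ca=np.load('pics/a.npz');cb=np.load('pics/b.npz')
A=lambda x,y,z:ray(ca,190+(x-1.5)/4,160+(y-1.5)/4,z)
B=lambda x,y,z:ray(cb,215+(x-1.75)/4.5,165+(y-1.75)/4.5,z)
def show(n,F,pts,z):
    P=np.array([F(x,y,z)[:2] for x,y in pts]);print(n,np.round(P).tolist(),'mean',np.round(P.mean(0),1),
     'ang',[round(float(np.degrees(np.arctan2(*(P[(i+1)%len(P)]-P[i])[::-1]))),1) for i in range(len(P))],'len',[round(float(np.linalg.norm(P[(i+1)%len(P)]-P[i]))) for i in range(len(P))])
show('padA',A,[(80,62),(260,90),(230,203),(45,173)],14)
show('padB',B,[(193,396),(340,375),(392,522),(232,550)],14)
show('ribA',A,[(140,55),(175,60),(155,137),(122,132)],60)
show('ribB',B,[(230,407),(335,384),(345,404),(232,431)],60)
show('wallA',A,[(735,205),(751,208),(674,465),(655,463)],44)
show('wallB',B,[(175,62),(432,51),(432,56),(175,67)],44)
show('cheekendA',A,[(632,193),(545,440)],20)
show('cheekendB',B,[(181,155),(434,148)],20)
show('sillA',A,[(650,225),(578,440)],2)
# canister: silhouettes A sides and ends
show('canA32',A,[(520,150),(455,360)],64)
show('canB top',B,[(200,145),(430,137)],64)
show('canB bottom',B,[(207,228),(432,220)],32)
# dish bottle beaker tipbox
show('dishA',A,[(548,95)],10);show('bottleA',A,[(426,490)],135);show('bottleB',B,[(595,45)],135)
show('beakA',A,[(226,477)],90);show('potA',A,[(57,405)],55);show('weightB',B,[(566,475)],34)
E
```

```text
Traceback (most recent call last):
  File "h.py", line 7, in ray
    K=np.array(ci['K']);E=np.array(ci['extrinsics'])
                                   ~~^^^^^^^^^^^^^^
KeyError: 'extrinsics is not a file in the archive'
```

```bash
sed -i 's/,E=ci\[/,extrinsics=ci[/' h.py; cat > m.py <<'E'
from h import *
class D(dict):pass
def ld(f):
    z=np.load(f);return {'K':z['K'],'extrinsics':z['extrinsics'] if 'extrinsics' in z else z['E']}
def axis(ci,l1,l2,z):
    K=np.array(ci['K']);E=np.array(ci['extrinsics'])
    d=lambda p:(lambda v:v/np.linalg.norm(v))(E[:3,:3]@np.linalg.inv(K)@np.array([*p,1.]))
    n=[np.cross(d(l[0]),d(l[1])) for l in(l1,l2)];n=[k/np.linalg.norm(k) for k in n]
    m=n[0]+n[1] if n[0]@n[1]>0 else n[0]-n[1];m/=np.linalg.norm(m)
    # plane m.(x-o)=0 at height z -> line a x+b y=c
    o=E[:3,3];c=m@o-m[2]*z;nn=np.linalg.norm(m[:2]);return m[:2]/nn,c/nn
E
python3 - <<'E'
from m import *
ca=ld('pics/a.npz');cb=ld('pics/b.npz')
pa=lambda x,y:(190+(x-1.5)/4,160+(y-1.5)/4)
pb=lambda x,y:(215+(x-1.75)/4.5,165+(y-1.75)/4.5)
A=lambda x,y,z:ray(ca,*pa(x,y),z)
B=lambda x,y,z:ray(cb,*pb(x,y),z)
def show(n,F,pts,z):
    P=np.array([F(x,y,z)[:2] for x,y in pts]);print(n,np.round(P).tolist(),'mean',np.round(P.mean(0),1),
     'ang',[round(float(np.degrees(np.arctan2(*(P[(i+1)%len(P)]-P[i])[::-1]))),1) for i in range(len(P))],'len',[round(float(np.linalg.norm(P[(i+1)%len(P)]-P[i]))) for i in range(len(P))])
show('padA',A,[(80,62),(260,90),(230,203),(45,173)],14)
show('padB',B,[(193,396),(340,375),(392,522),(232,550)],14)
show('ribA',A,[(140,55),(175,60),(155,137),(122,132)],60)
show('ribB',B,[(230,407),(335,384),(345,404),(232,431)],60)
show('wallA',A,[(735,205),(751,208),(674,465),(655,463)],44)
show('wallB',B,[(175,62),(432,51),(432,56),(175,67)],44)
show('cheekendA',A,[(632,193),(545,440)],20)
show('cheekendB',B,[(181,155),(434,148)],20)
show('sillA',A,[(650,225),(578,440)],2)
show('canA64',A,[(520,150),(455,360)],64)
show('canB top',B,[(200,145),(430,137)],64)
for n,ci,l1,l2 in(('A',ca,[pa(480,165),pa(408,348)],[pa(565,190),pa(497,385)]),('B',cb,[pb(200,145),pb(430,137)],[pb(207,230),pb(432,220)])):
    m,c=axis(ci,l1,l2,32);print(n,m,c, 'ang',np.degrees(np.arctan2(m[0],-m[1])))
show('dishA',A,[(548,95)],10);show('bottleA',A,[(426,490)],135);show('bottleB',B,[(595,45)],135)
show('beakA',A,[(226,477)],90);show('potA',A,[(57,405)],55);show('weightB',B,[(566,475)],34)
E
```

```text
padA [[475.0, -314.0], [448.0, -179.0], [546.0, -161.0], [573.0, -295.0]] mean [ 510.3 -237.3] ang [101.5, 10.6, -78.6, -168.9] len [138, 100, 137, 100]
padB [[448.0, -180.0], [546.0, -164.0], [571.0, -297.0], [474.0, -315.0]] mean [ 509.6 -239.3] ang [9.2, -79.2, -169.5, 100.9] len [99, 135, 99, 138]
ribA [[480.0, -258.0], [474.0, -233.0], [540.0, -218.0], [545.0, -242.0]] mean [ 509.7 -237.7] ang [102.3, 12.2, -78.0, -166.0] len [26, 67, 24, 67]
ribB [[474.0, -240.0], [540.0, -222.0], [545.0, -241.0], [475.0, -261.0]] mean [ 508.7 -241.1] ang [15.1, -73.7, -163.6, 93.5] len [68, 19, 73, 21]
wallA [[429.0, 178.0], [428.0, 189.0], [634.0, 195.0], [637.0, 183.0]] mean [532.  185.9] ang [99.5, 1.6, -74.5, -178.6] len [11, 206, 12, 208]
wallB [[427.0, 185.0], [638.0, 191.0], [638.0, 184.0], [427.0, 177.0]] mean [532.6 184.2] ang [1.8, -95.1, -178.2, 91.6] len [211, 8, 210, 8]
cheekendA [[432.0, 106.0], [638.0, 110.0]] mean [535.3 108.1] ang [1.0, -179.0] len [206, 206]
cheekendB [[433.0, 87.0], [631.0, 87.0]] mean [532.3  87. ] ang [0.0, -180.0] len [198, 198]
sillA [[442.0, 126.0], [622.0, 130.0]] mean [532.  127.8] ang [1.4, -178.6] len [180, 180]
canA64 [[456.0, 25.0], [626.0, 39.0]] mean [540.6  31.7] ang [4.6, -175.4] len [171, 171]
canB top [[451.0, 37.0], [623.0, 39.0]] mean [536.8  38.1] ang [0.8, -179.2] len [171, 171]
A [ 0.03051473 -0.99953432] -16.207963335186545 ang 1.7486364465383568
B [ 0.01980742 -0.99980381] -18.07763072244686 ang 1.1349560385383197
dishA [[368.0, 22.0]] mean [368.3  21.8] ang [0.0] len [0]
bottleA [[745.0, 60.0]] mean [745.2  59.7] ang [0.0] len [0]
bottleB [[742.0, 49.0]] mean [741.6  48.7] ang [0.0] len [0]
beakA [[766.0, -63.0]] mean [766.3 -62.9] ang [0.0] len [0]
potA [[749.0, -193.0]] mean [ 749.4 -192.8] ang [0.0] len [0]
weightB [[678.0, -282.0]] mean [ 678.3 -282.1] ang [0.0] len [0]
```

```bash
R='-17,-34.3,0,0,0,0'
python3 -m jog '[[0,0,0,0,0,-0.1095],[0,0,0,0,0,-0.1095],[0,0,0,0,0,-0.1095],[0,0,0,0,0,-0.1095]]'
python3 -m jog '[[-17,-34.3,0,0,0,0],[-17,-34.3,0,0,0,0],[-17,-34.3,0,0,0,0],[-17,-34.3,0,0,0,0],[-17,-34.3,0,0,0,0]]' >/dev/null
python3 -m jog '[[-17,-34.3,0,0,0,0],[-17,-34.3,0,0,0,0],[-17,-34.3,0,0,0,0],[-17,-34.3,0,0,0,0],[-17,-34.3,0,0,0,0]]' >/dev/null
python3 -m jog '[[-17,-34.3,0,0,0,0],[-17,-34.3,0,0,0,0],[-17,-34.3,0,0,0,0],[-17,-34.3,0,0,0,0],[-17,-34.3,0,0,0,0]]'
python3 -m jog '[[6.6,-38.4,0,0,0,0],[6.6,-38.4,0,0,0,0],[6.6,-38.4,0,0,0,0],[6.6,-38.4,0,0,0,0],[6.6,-38.4,0,0,0,0]]' >/dev/null
python3 -m jog '[[6.6,-38.4,0,0,0,0],[6.6,-38.4,0,0,0,0],[6.6,-38.4,0,0,0,0],[6.6,-38.4,0,0,0,0],[0,0,0,0,0,0]]'
python3 - <<'E'
from h import *
snap('wrist','w1.png');print(arm.read_state()['q'])
E
```

```text
time: 0.43
tcp_pos: [149.6, 606.6, 230.9]
ee_rot: [-0.101, 0.995, -0.0, -0.0]
contact_force: [-0.1, -0.1, -0.8]
width: 0.995
grasp_force: 0.0
time: 1.68
tcp_pos: [500.8, 150.1, 231.2]
ee_rot: [-0.098, 0.995, 0.0, -0.0]
contact_force: [0.9, 1.6, 0.3]
width: 0.998
grasp_force: 0.0
time: 2.52
tcp_pos: [509.3, -204.8, 231.1]
ee_rot: [-0.096, 0.995, -0.001, 0.0]
contact_force: [-1.1, 0.5, -0.8]
width: 0.999
grasp_force: 0.0
[-4.86391447e-01  3.85284948e-01  1.53827205e+00 -4.57898940e-04
  1.21791522e+00 -2.24925879e+00]
```

View pics/w1.png

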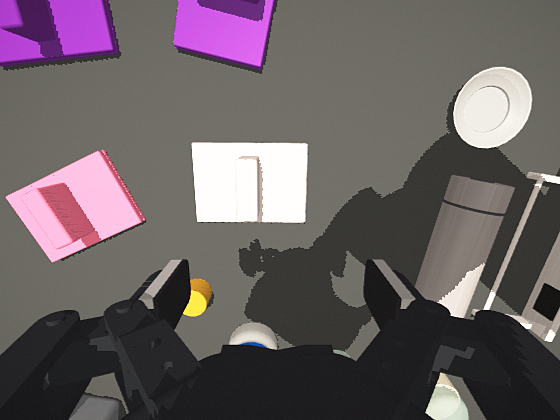

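The wrist view shows the white pad squarely: board corners (192,143), (307,144), (306,222), (196,222), rib top around (248,190). The canister is at right, with edges (450,178) to (418,283) and (514,187) to (480,300).

```bash
python3 - <<'E'
from m import *
c=ld('pics/w1.npz')
P=np.array([ray(c,*p,14)[:2] for p in[(192,143),(307,144),(306,222),(196,222)]]);print(P.round(1).tolist(),P.mean(0))
im=cv2.imread('pics/w1.png');g=im.min(2)[130:235,180:320]
m=(g>150).astype(np.uint8);n,l,st,ce=cv2.connectedComponentsWithStats(m);k=1+st[1:,4].argmax();print(st[k])
r=cv2.minAreaRect(np.argwhere(l==k)[:,::-1].astype(np.float32));bx=cv2.boxPoints(r)+[180,130]
Q=np.array([ray(c,*p,14)[:2] for p in bx]);print('rect',bx.tolist(),Q.round(1).tolist(),Q.mean(0))
for i in range(4):
  d=Q[(i+1)%4]-Q[i];print(np.degrees(np.arctan2(d[1],d[0])),np.linalg.norm(d))
T=np.array([ray(c,*p,60)[:2] for p in[(238,157),(258,157),(259,222),(238,222)]]);print('rib',T.round(1).tolist(),T.mean(0))
mm,cc=axis(c,[(450,178),(418,283)],[(514,187),(480,300)],32);print('can',mm,cc,'y at 538',(cc-mm[0]*538)/mm[1],np.degrees(np.arctan2(mm[0],-mm[1])))
print('sill',[ray(c,*p,2)[:2].round(1) for p in[(533,190),(490,308)]])
rt=R.from_quat(arm.read_state()['ee_rot']).as_matrix();print(rt.round(3))
E
```

```text
[[474.5, -315.0], [449.2, -179.6], [544.9, -159.3], [572.3, -298.5]] [ 510.22031802 -238.0920282 ]
[  11   12  117   81 8798]
rect [[190.1795883178711, 221.11893463134766], [191.0235366821289, 141.78748321533203], [307.21253204345703, 143.0235366821289], [306.3685836791992, 222.35498809814453]] [[572.5, -306.0], [473.4, -316.3], [448.0, -179.6], [545.3, -158.7]] [ 509.79502936 -240.15354449]
-174.03620416784378 99.73039685371509
100.50208250392608 139.11770873966086
12.069117855057478 99.48913671030256
-79.51101171026127 149.7295862537251
rib [[475.4, -253.0], [471.3, -232.3], [542.0, -218.5], [546.5, -241.7]] [ 508.81781145 -236.39426062]
can [ 0.08081023 -0.99672951] 8.080002513410248 y at 538 35.51204221986057 4.6351391879855175
sill [array([449.7, 120.3]), array([624.2, 132.8])]
[[-0.982 -0.191 -0.   ]
 [-0.191  0.982 -0.   ]
 [ 0.    -0.    -1.   ]]
```

```bash

python3 -m jog '[[5.9,-33.2,0,0,0,0],[0,0,38,0,0,0],[0,0,38,0,0,0],[0,0,38,0,0,0],[0,0,38,0,0,0]]' >/dev/null
python3 -m jog '[[0,0,30,0,0,0],[0,0,20,0,0,0],[0,0,5,0,0,0],[0,0,0,0,0,0]]'
python3 -m jog '[[0,0,0,0,0,0],[0,0,0,0,0,0],[0,0,0,0,0,0],[0,0,0,0,0,0],[0,0,0,0,0,0]]' 1
python3 -m jog '[[0,0,0,0,0,0],[0,0,0,0,0,0],[0,0,0,0,0,0]]'
```

```text
time: 3.32
tcp_pos: [509.2, -231.2, 23.2]
ee_rot: [-0.098, 0.995, 0.001, -0.001]
contact_force: [-0.1, 0.6, 0.3]
width: 1.002
grasp_force: 0.0
time: 3.73
tcp_pos: [510.9, -233.3, 25.4]
ee_rot: [-0.098, 0.995, -0.001, 0.001]
contact_force: [1.3, -8.9, 6.6]
width: 0.296
grasp_force: 4.0
time: 3.98
tcp_pos: [511.0, -233.3, 25.6]
ee_rot: [-0.098, 0.995, -0.001, 0.001]
contact_force: [-0.5, -2.9, 11.7]
width: 0.274
grasp_force: 59.9
```

```bash

python3 -m jog '[[0,0,-5,0,0,0],[0,0,-20,0,0,0],[0,0,-37,0,0,0],[0,0,-37,0,0,0],[0,0,-10,0,0,0]]'
python3 -m jog '[[0,0,0,0,0,0.056],[0,0,0,0,0,0.056],[0,0,0,0,0,0.056],[0,0,0,0,0,0]]'
python3 -m jog '[[-5.5,25,0,0,0,0],[-5.5,35,0,0,0,0],[-5.5,35,0,0,0,0],[-5.5,35,0,0,0,0],[-5.5,35,0,0,0,0]]'>/dev/null
python3 -m jog '[[-5.5,25,0,0,0,0],[0,15,0,0,0,0],[0,4,0,0,0,0],[0,0,0,0,0,0],[0,0,0,0,0,0]]'
python3 - <<'E'
from h import *
a,_=snap('scene','e.png');b,_=snap('side','f.png')
a=cv2.imread('pics/e.png');b=cv2.imread('pics/f.png')
A=cv2.resize(a[150:300,230:390],(480,450),interpolation=3);B=cv2.resize(b[130:260,220:327],(370,450),interpolation=3)
cv2.imwrite('pics/g.png',np.hstack([A,B])[:,:800])
E
```

```text
time: 4.4
tcp_pos: [511.4, -233.2, 138.4]
ee_rot: [-0.098, 0.995, -0.002, 0.002]
contact_force: [2.3, -0.7, -2.3]
width: 0.275
grasp_force: 59.7
time: 4.73
tcp_pos: [509.5, -232.1, 133.4]
ee_rot: [-0.013, 1.0, 0.0, -0.0]
contact_force: [-0.1, -0.3, -3.6]
width: 0.269
grasp_force: 59.6
time: 5.57
tcp_pos: [536.8, -23.0, 133.2]
ee_rot: [-0.015, 1.0, -0.0, -0.0]
contact_force: [1.1, -1.3, -2.8]
width: 0.274
grasp_force: 59.9
```

View pics/g.png

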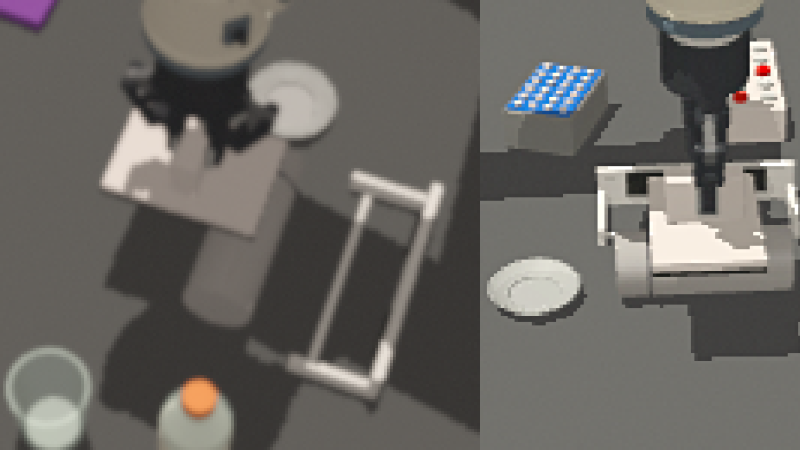

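Pad is held level, its front third over the canister (scene crop (255,230), side crop (710,250)). Now lower to contact, slowly.

```bash

python3 -m jog '[[0,0,15,0,0,0],[0,0,15,0,0,0],[0,0,8,0,0,0],[0,0,2,0,0,0],[0,0,0,0,0,0]]'|egrep 'pos|force|rot'
for k in 1; do python3 -m jog '[[0,0,1,0,0,0],[0,0,0,0,0,0],[0,0,0,0,0,0]]'|egrep 'pos|contact|rot'; done
python3 -m jog '[[0,0,1,0,0,0],[0,0,0,0,0,0],[0,0,0,0,0,0]]'|egrep 'pos|contact|rot'
```

```text
tcp_pos: [536.7, -23.0, 92.9]
ee_rot: [-0.014, 1.0, 0.0, -0.001]
contact_force: [-0.4, 0.0, -3.2]
grasp_force: 59.9
tcp_pos: [537.3, -22.6, 92.8]
ee_rot: [-0.014, 1.0, -0.0, 0.0]
contact_force: [0.8, 0.4, -3.0]
tcp_pos: [537.0, -22.5, 91.4]
ee_rot: [-0.014, 1.0, -0.0, 0.0]
contact_force: [1.3, -0.2, -2.7]
```

```bash

python3 -m jog '[[0,0,0.6,0,0,0],[0,0,0,0,0,0],[0,0,0,0,0,0]]'|egrep 'pos|contact'
python3 -m jog '[[0,0,0.4,0,0,0],[0,0,0,0,0,0],[0,0,0,0,0,0]]'|egrep 'pos|contact'
python3 -m jog '[[0,0,0.4,0,0,0],[0,0,0,0,0,0],[0,0,0,0,0,0]]'|egrep 'pos|contact'
```

```text
tcp_pos: [537.0, -22.5, 90.7]
contact_force: [0.4, -0.5, -3.1]
tcp_pos: [536.9, -22.5, 90.2]
contact_force: [0.1, 0.7, -2.5]
tcp_pos: [536.9, -22.5, 89.8]
contact_force: [0.3, -0.3, -3.2]
```

```bash

python3 -m jog '[[0,0,0.3,0,0,0],[0,0,0,0,0,0],[0,0,0,0,0,0]]'|egrep 'pos|contact'
python3 -m jog '[[0,0,0.3,0,0,0],[0,0,0,0,0,0],[0,0,0,0,0,0]]'|egrep 'pos|contact'
python3 -m jog '[[0,0,0.2,0,0,0],[0,0,0,0,0,0],[0,0,0,0,0,0]]'|egrep 'pos|contact'
```

```text
tcp_pos: [537.0, -22.5, 89.6]
contact_force: [-0.7, -0.4, -2.7]
tcp_pos: [537.0, -22.5, 89.4]
contact_force: [-0.8, 1.0, 1.5]
tcp_pos: [537.0, -22.5, 89.3]
contact_force: [-2.1, 0.5, 6.2]
```

```bash

python3 -m jog '[[0,1,-0.1,0,0,0],[0,2,0,0,0,0],[0,2,0,0,0,0],[0,2,0,0,0,0],[0,2,0,0,0,0]]'|egrep 'pos|contact'
python3 -m jog '[[0,2,0,0,0,0],[0,2,0,0,0,0],[0,2,0,0,0,0],[0,2,0,0,0,0],[0,2,0,0,0,0]]'|egrep 'pos|contact'
```

```text
tcp_pos: [536.8, -13.3, 89.4]
contact_force: [-2.2, 1.0, 6.4]
tcp_pos: [536.5, -3.3, 89.4]
contact_force: [-2.6, 0.1, 6.2]
```

```bash

python3 -m jog '[[0,2,-0.05,0,0,0],[0,2.5,0,0,0,0],[0,2.5,0,0,0,0],[0,2.5,0,0,0,0],[0,2.5,0,0,0,0]]'|egrep 'pos|contact'
python3 -m jog '[[0,2.5,0,0,0,0],[0,2.5,0,0,0,0],[0,2.5,0,0,0,0],[0,2.5,0,0,0,0],[0,2.5,0,0,0,0]]'|egrep 'pos|contact'
python3 -m jog '[[0,2.5,0,0,0,0],[0,2.5,0,0,0,0],[0,2.5,0,0,0,0],[0,2.5,0,0,0,0],[0,2.5,0,0,0,0]]'|egrep 'pos|contact'
python3 - <<'E'
from h import *
snap('scene','e2.png');snap('side','f2.png')
a=cv2.imread('pics/e2.png');b=cv2.imread('pics/f2.png')
A=cv2.resize(a[150:300,230:390],(480,450),interpolation=3);B=cv2.resize(b[130:260,235:328],(320,450),interpolation=3)
cv2.imwrite('pics/g2.png',np.hstack([A,B]))
E
```

```text
tcp_pos: [536.2, 8.7, 89.4]
contact_force: [-1.5, -0.8, 6.1]
tcp_pos: [535.8, 21.2, 89.4]
contact_force: [-1.7, 0.3, 6.3]
tcp_pos: [535.5, 33.7, 89.5]
contact_force: [-1.9, -0.1, 6.2]
```

View pics/g2.png

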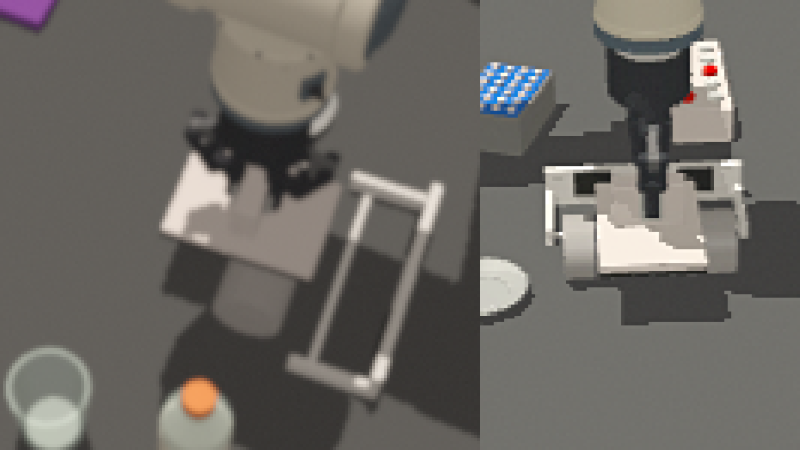

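```bash
python3 - <<'E'
from m import *
c=ld('pics/f2.npz')
for n,p in(('L',(563,245)),('R',(737,240)),):
    u,v=(p[0]-480)/3.441+235,p[1]/3.462+130
    print(n,ray(c,u,v,32),ray(c,u,v,45))
E
python3 -m jog '[[0,2.5,0,0,0,0],[0,2.5,0,0,0,0],[0,2.5,0,0,0,0],[0,2.5,0,0,0,0],[0,2.5,0,0,0,0]]'|egrep 'pos|contact'
python3 -m jog '[[0,2.5,0,0,0,0],[0,2.5,0,0,0,0],[0,2.5,0,0,0,0],[0,2.5,0,0,0,0],[0,2.5,0,0,0,0]]'|egrep 'pos|contact'
python3 -m jog '[[0,2.5,0,0,0,0],[0,2.5,0,0,0,0],[0,2.5,0,0,0,0],[0,2.5,0,0,0,0],[0,2.5,0,0,0,0]]'|egrep 'pos|contact'
```

```text
L [449.42027103  59.10775425  32.        ] [450.35876486  40.90920133  45.        ]
R [623.66473852  59.44390851  32.        ] [621.67224626  41.2397011   45.        ]
tcp_pos: [535.2, 46.2, 89.5]
contact_force: [-1.2, 0.2, 6.5]
tcp_pos: [534.8, 58.7, 89.5]
contact_force: [-1.6, -0.5, 7.3]
tcp_pos: [534.5, 71.2, 89.5]
contact_force: [-1.3, -1.1, 7.2]
```

```bash

python3 -m jog '[[0,2.5,0,0,0,0],[0,2.5,0,0,0,0],[0,2.5,0,0,0,0],[0,2.5,0,0,0,0],[0,2.5,0,0,0,0]]'|egrep 'pos|contact'
python3 -m jog '[[0,2.5,-0.05,0,0,0],[0,2.5,0,0,0,0],[0,2.5,0,0,0,0],[0,2.5,0,0,0,0],[0,2.5,0,0,0,0]]'|egrep 'pos|contact'
python3 -m jog '[[0,2.5,0,0,0,0],[0,2.5,0,0,0,0],[0,2.5,0,0,0,0],[0,2.5,0,0,0,0],[0,2.5,0,0,0,0]]'|egrep 'pos|contact'
python3 -m jog '[[0,2.5,0,0,0,0],[0,2.5,0,0,0,0],[0,2.5,0,0,0,0]]'|egrep 'pos|contact'
```

```text
tcp_pos: [534.2, 83.7, 89.5]
contact_force: [-3.3, -0.5, 7.9]
tcp_pos: [533.9, 96.2, 89.6]
contact_force: [-1.5, 0.5, 6.7]
tcp_pos: [533.5, 108.7, 89.5]
contact_force: [-2.4, 0.4, 6.0]
tcp_pos: [533.3, 116.2, 89.5]
contact_force: [-1.7, -0.8, 6.2]
```

```bash

python3 -m jog '[[0,1.5,0,0,0,0],[0,1.5,0,0,0,0]]'|egrep 'pos|contact'
python3 -m jog '[[0,1.5,0,0,0,0],[0,1.5,0,0,0,0]]'|egrep 'pos|contact'
python3 -m jog '[[0,1.5,0,0,0,0],[0,1.5,0,0,0,0]]'|egrep 'pos|contact'
python3 -m jog '[[0,1.5,0,0,0,0],[0,1.5,0,0,0,0]]'|egrep 'pos|contact'
```

```text
tcp_pos: [533.3, 119.2, 89.6]
contact_force: [-0.7, 0.3, 5.9]
tcp_pos: [533.2, 122.2, 89.6]
contact_force: [-1.4, 0.3, 5.8]
tcp_pos: [533.1, 125.2, 89.6]
contact_force: [-1.5, -0.5, 6.1]
tcp_pos: [533.0, 128.1, 89.6]
contact_force: [-1.6, 0.5, 5.3]
```

```bash

python3 -m jog '[[0,1.2,0,0,0,0],[0,1.2,0,0,0,0]]'|egrep 'pos|contact'
python3 -m jog '[[0,1.2,0,0,0,0],[0,1.2,0,0,0,0]]'|egrep 'pos|contact'
python3 -m jog '[[0,1.2,0,0,0,0],[0,1.2,0,0,0,0]]'|egrep 'pos|contact'
```

```text
tcp_pos: [532.9, 130.6, 89.6]
contact_force: [-1.2, -0.5, 6.3]
tcp_pos: [532.9, 132.9, 89.6]
contact_force: [-0.4, -0.5, 6.0]
tcp_pos: [532.8, 135.3, 89.5]
contact_force: [-0.2, 0.4, 6.7]
```

```bash

python3 -m jog '[[0,1,0,0,0,0],[0,1,0,0,0,0]]'|egrep 'pos|contact'
python3 -m jog '[[0,1,0,0,0,0],[0,1,0,0,0,0]]'|egrep 'pos|contact'
python3 -m jog '[[0,1,0,0,0,0],[0,1,0,0,0,0]]'|egrep 'pos|contact'
```

```text
tcp_pos: [532.8, 137.3, 89.6]
contact_force: [-1.9, -0.4, 5.6]
tcp_pos: [532.7, 139.3, 89.5]
contact_force: [-1.1, 0.1, 6.1]
tcp_pos: [532.6, 141.3, 89.5]
contact_force: [-2.0, -2.4, 7.1]
```

```bash

python3 -m jog '[[0,1,0,0,0,0],[0,0,0,0,0,0]]'|egrep 'pos|contact'
python3 -m jog '[[0,1,-0.2,0,0,0],[0,0,0,0,0,0]]'|egrep 'pos|contact'
```

```text
tcp_pos: [532.5, 142.2, 89.6]
contact_force: [-1.2, -2.3, 8.1]
tcp_pos: [532.5, 143.1, 89.8]
contact_force: [-1.9, -2.7, 6.9]
```

```bash

python3 -m jog '[[0,1,-0.18,0,0,0],[0,1,-0.18,0,0,0]]'|egrep 'pos|contact'
python3 -m jog '[[0,1,-0.18,0,0,0],[0,0,0,0,0,0]]'|egrep 'pos|contact'
```

```text
tcp_pos: [532.4, 145.0, 90.1]
contact_force: [-1.2, -2.6, 6.7]
tcp_pos: [532.4, 146.2, 90.3]
contact_force: [-2.2, -2.0, 5.4]
```

```bash

python3 -m jog '[[0,1,-0.16,0,0,0],[0,0,0,0,0,0]]'|egrep 'pos|contact'
```

```text
tcp_pos: [532.4, 147.2, 90.5]
contact_force: [-1.2, -2.5, 6.6]
```

```bash

python3 -m jog '[[0,1,-0.15,0,0,0],[0,1,-0.14,0,0,0]]'|egrep 'pos|contact'
python3 -m jog '[[0,1,-0.13,0,0,0],[0,1,-0.12,0,0,0]]'|egrep 'pos|contact'
```

```text
tcp_pos: [532.4, 149.1, 90.8]
contact_force: [-1.5, -3.0, 6.6]
tcp_pos: [532.3, 151.1, 91.0]
contact_force: [-2.8, -1.5, 7.1]
```

```bash

python3 -m jog '[[0,1,-0.11,0,0,0],[0,1,-0.10,0,0,0]]'|egrep 'pos|contact'
python3 -m jog '[[0,1,-0.10,0,0,0],[0,1,-0.09,0,0,0]]'|egrep 'pos|contact'
```

```text
tcp_pos: [532.3, 153.1, 91.3]
contact_force: [-0.2, -2.3, 7.1]
tcp_pos: [532.2, 155.1, 91.5]
contact_force: [-2.6, -2.3, 7.9]
```

```bash

python3 -m jog '[[0,1,-0.11,0,0,0],[0,1,-0.10,0,0,0]]'|egrep 'pos|contact'
python3 -m jog '[[0,1,-0.09,0,0,0],[0,1,-0.08,0,0,0]]'|egrep 'pos|contact'
```

```text
tcp_pos: [532.2, 157.2, 91.7]
contact_force: [-0.9, -0.8, 7.9]
tcp_pos: [532.2, 159.2, 91.9]
contact_force: [-1.4, -0.9, 5.9]
```

```bash

python3 -m jog '[[0,1,-0.07,0,0,0],[0,1,-0.06,0,0,0]]'|egrep 'pos|contact'
python3 -m jog '[[0,1,-0.05,0,0,0],[0,1,-0.04,0,0,0]]'|egrep 'pos|contact'
```

```text
tcp_pos: [532.1, 161.2, 92.0]
contact_force: [-1.3, -1.3, 7.6]
tcp_pos: [532.1, 163.2, 92.1]
contact_force: [-1.6, -0.7, 7.5]
```

```bash

python3 -m jog '[[0,1,-0.04,0,0,0],[0,1,-0.03,0,0,0]]'|egrep 'pos|contact'
python3 -m jog '[[0,1,-0.02,0,0,0],[0,1,-0.01,0,0,0]]'|egrep 'pos|contact'
python3 -m jog '[[0,1,0,0,0,0],[0,1,0,0,0,0]]'|egrep 'pos|contact'
```

```text
tcp_pos: [532.0, 165.3, 92.2]
contact_force: [-0.9, -0.3, 7.4]
tcp_pos: [532.0, 167.3, 92.2]
contact_force: [-0.3, -0.4, 7.3]
tcp_pos: [531.9, 169.3, 92.2]
contact_force: [-0.8, -0.3, 7.2]
```

```bash

python3 -m jog '[[0,1,0.02,0,0,0],[0,1,0.03,0,0,0]]'|egrep 'pos|contact'
python3 -m jog '[[0,1,0.04,0,0,0],[0,1,0.05,0,0,0]]'|egrep 'pos|contact'
```

```text
tcp_pos: [531.9, 171.3, 92.2]
contact_force: [-0.8, 0.3, 8.4]
tcp_pos: [531.9, 173.3, 92.1]
contact_force: [-0.5, 1.1, 9.8]
```

```bash

python3 -m jog '[[0,1,0.02,0,0,0],[0,1,0.03,0,0,0]]'|egrep 'pos|contact'
python3 -m jog '[[0,1,0.06,0,0,0],[0,1,0.07,0,0,0]]'|egrep 'pos|contact'
```

```text
tcp_pos: [531.9, 175.4, 92.1]
contact_force: [-0.4, 0.1, 8.2]
tcp_pos: [531.8, 177.4, 92.0]
contact_force: [-0.7, 1.7, 8.8]
```

```bash

python3 -m jog '[[0,1,0.08,0,0,0],[0,1,0.09,0,0,0]]'|egrep 'pos|contact'
python3 -m jog '[[0,1,0.10,0,0,0],[0,1,0.11,0,0,0]]'|egrep 'pos|contact'
```

```text
tcp_pos: [531.8, 179.4, 91.8]
contact_force: [-0.9, 0.7, 9.5]
tcp_pos: [531.8, 181.5, 91.7]
contact_force: [-1.4, 1.4, 10.6]
```

```bash

python3 -m jog '[[0,1,0.05,0,0,0],[0,1,0.10,0,0,0]]'|egrep 'pos|contact'
python3 -m jog '[[0,1,0.12,0,0,0],[0,1,0.13,0,0,0]]'|egrep 'pos|contact'
```

```text
tcp_pos: [531.7, 183.5, 91.5]
contact_force: [-0.6, 0.5, 9.7]
tcp_pos: [531.7, 185.5, 91.3]
contact_force: [0.1, 1.3, 10.0]
```

```bash

python3 -m jog '[[0,1,0.14,0,0,0],[0,1,0.15,0,0,0]]'|egrep 'pos|contact'
python3 -m jog '[[0,1,0.16,0,0,0],[0,1,0.16,0,0,0]]'|egrep 'pos|contact'
```

```text
tcp_pos: [531.7, 187.5, 91.0]
contact_force: [-0.7, 2.5, 11.0]
tcp_pos: [531.6, 189.6, 90.7]
contact_force: [-1.9, 2.2, 10.4]
```

```bash

python3 -m jog '[[0,1,0.15,0,0,0],[0,1,0.16,0,0,0]]'|egrep 'pos|contact'
python3 -m jog '[[0,1,0.17,0,0,0],[0,1,0.18,0,0,0]]'|egrep 'pos|contact'
```

```text
tcp_pos: [531.6, 191.6, 90.4]
contact_force: [1.0, 2.8, 10.9]
tcp_pos: [531.5, 193.7, 90.1]
contact_force: [-0.5, 3.5, 11.1]
```

```bash

python3 -m jog '[[0,1,0.18,0,0,0],[0,1,0.18,0,0,0]]'|egrep 'pos|contact'
```

```text
tcp_pos: [531.5, 195.7, 89.7]
contact_force: [-0.1, 3.3, 10.9]
```

```bash

python3 -m jog '[[0,1,0.13,0,0,0],[0,1,0.05,0,0,0]]'|egrep 'pos|contact'
python3 -m jog '[[0,1,0,0,0,0],[0,1,0,0,0,0]]'|egrep 'pos|contact'
```

```text
tcp_pos: [531.3, 197.5, 89.5]
contact_force: [-1.6, 2.0, 9.7]
tcp_pos: [531.2, 199.4, 89.4]
contact_force: [-1.1, -0.7, 9.8]
```

```bash

python3 -m jog '[[0,1,-0.05,0,0,0],[0,1,0,0,0,0]]'|egrep 'pos|contact'
python3 -m jog '[[0,1,0,0,0,0],[0,1,0,0,0,0]]'|egrep 'pos|contact'
python3 -m jog '[[0,1,0,0,0,0]]'|egrep 'pos|contact'
```

```text
tcp_pos: [531.1, 201.3, 89.4]
contact_force: [-0.8, -0.2, 8.3]
tcp_pos: [531.1, 203.3, 89.4]
contact_force: [-1.3, -0.8, 7.9]
tcp_pos: [531.1, 204.3, 89.5]
contact_force: [-0.9, -0.4, 8.2]
```

```bash

python3 -m jog '[[0,1,0,0,0,0]]'|egrep 'pos|contact'
python3 -m jog '[[0,1,0,0,0,0]]'|egrep 'pos|contact'
python3 -m jog '[[0,1,0,0,0,0]]'|egrep 'pos|contact'
```

```text
tcp_pos: [531.0, 205.3, 89.4]
contact_force: [-0.6, 0.3, 9.2]
tcp_pos: [531.0, 206.3, 89.4]
contact_force: [0.3, -5.1, 6.5]
tcp_pos: [530.9, 206.9, 89.3]
contact_force: [0.2, -6.1, 7.0]
```

```bash

python3 -m jog '[[0,0.5,0,0,0,0],[0,0,0,0,0,0]]'|egrep 'pos|contact'
python3 -m jog '[[0,0,0,0,0,0],[0,0,0,0,0,0],[0,0,0,0,0,0]]'|egrep 'pos|contact'
python3 - <<'E'
from h import *
snap('scene','e3.png');snap('side','f3.png')
a=cv2.imread('pics/e3.png');b=cv2.imread('pics/f3.png')
A=cv2.resize(a[170:295,295:395],(480,600),interpolation=3);B=cv2.resize(b[160:235,250:320],(320,343),interpolation=3)
B=np.vstack([B,np.zeros((257,320,3),np.uint8)])
cv2.imwrite('pics/g3.png',np.hstack([A,B]))
E
```

```text
tcp_pos: [530.9, 207.3, 89.3]
contact_force: [-0.1, -5.9, 8.1]
tcp_pos: [530.9, 207.3, 89.3]
contact_force: [0.0, -5.1, 8.3]
```

View pics/g3.png

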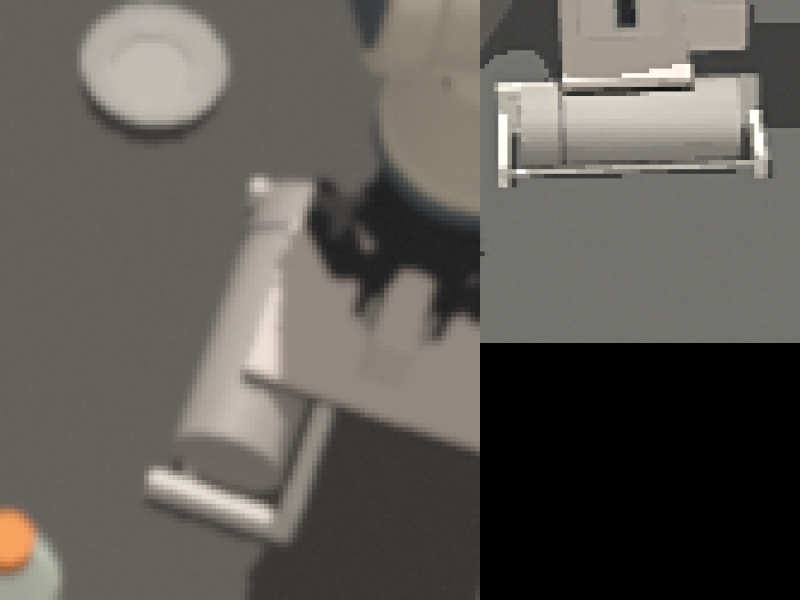

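Canister sits inside the cradle between the cheeks (crop: left end (260,190), near end (230,455)), past the sill and parallel to the stop. I'll ease off the push, then lift.

```bash

python3 -m jog '[[0,-0.5,0,0,0,0],[0,0,0,0,0,0],[0,0,0,0,0,0]]'|egrep 'pos|contact'
```

```text
tcp_pos: [530.9, 207.1, 89.4]
contact_force: [-1.3, -1.2, 8.3]
```

```bash

python3 -m jog '[[0,0,-0.4,0,0,0],[0,0,-1,0,0,0],[0,0,-5,0,0,0],[0,0,-20,0,0,0],[0,0,-30,0,0,0]]'
python3 - <<'E'
from h import *
snap('side','f4.png')
E
```

```text
time: 21.7
tcp_pos: [528.8, 206.7, 144.0]
ee_rot: [-0.014, 1.0, -0.001, -0.002]
contact_force: [-0.4, 0.3, -3.5]
width: 0.274
grasp_force: 59.7
```

```bash

python3 -m jog '[[2.4,-15,0,0,0,0],[2.4,-30,0,0,0,0],[2.4,-36,0,0,0,0],[2.4,-36,0,0,0,0],[2.4,-36,0,0,0,0]]'>/dev/null
python3 -m jog '[[2.4,-36,0,0,0,0],[2.4,-36,0,0,0,0],[2.4,-36,0,0,0,0],[2.4,-36,0,0,0,0],[2.4,-36,0,0,0,0]]'>/dev/null
python3 -m jog '[[2.4,-36,0,0,0,0],[2.4,-36,0,0,0,0],[0,-20,0,0,0,0],[0,-7,0,0,0,0],[0,0,0,0,0,0]]'
python3 -m jog '[[0,0,25,0,0,0],[0,0,35,0,0,0],[0,0,30,0,0,0],[0,0,10,0,0,0],[0,0,0,0,0,0]]'
python3 - <<'E'
from h import *
snap('scene','e4.png')
a=cv2.imread('pics/e4.png');b=cv2.imread('pics/f4.png')
A=cv2.resize(a[110:290,190:390],(533,480),interpolation=3);B=cv2.resize(b[160:235,262:320],(267,345),interpolation=3)
B=np.vstack([B,np.zeros((135,267,3),np.uint8)])
cv2.imwrite('pics/g4.png',np.hstack([A,B]))
E
```

```text
time: 23.0
tcp_pos: [513.9, -227.0, 145.4]
ee_rot: [-0.013, 1.0, -0.0, 0.0]
contact_force: [-0.3, 0.4, -2.9]
width: 0.271
grasp_force: 60.0
time: 23.42
tcp_pos: [512.6, -223.6, 43.4]
ee_rot: [-0.015, 1.0, 0.001, -0.002]
contact_force: [-1.0, -0.4, -3.7]
width: 0.27
grasp_force: 59.8
```

View pics/g4.png

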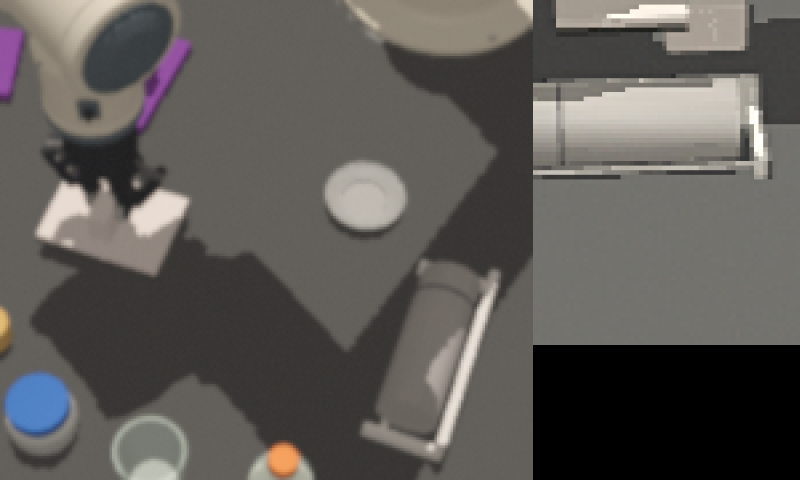

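Canister is seated against the stop wall (scene crop (430,350)). The pad is over clear bench at (110,225). Lower and release.

```bash

python3 -m jog '[[0,0,8,0,0,0],[0,0,6,0,0,0],[0,0,2,0,0,0],[0,0,0.5,0,0,0],[0,0,0,0,0,0]]'|egrep 'pos|contact'
python3 -m jog '[[0,0,0.5,0,0,0],[0,0,0,0,0,0]]'|egrep 'pos|contact'
python3 -m jog '[[0,0,0.4,0,0,0],[0,0,0,0,0,0]]'|egrep 'pos|contact'
```

```text
tcp_pos: [514.0, -225.6, 29.2]
contact_force: [-0.2, -0.2, -3.0]
tcp_pos: [514.0, -225.7, 28.6]
contact_force: [-0.0, -0.7, -1.7]
tcp_pos: [513.9, -225.6, 28.1]
contact_force: [-0.5, 0.0, -2.4]
```

```bash

python3 -m jog '[[0,0,0.8,0,0,0],[0,0,0.8,0,0,0],[0,0,0,0,0,0]]'|egrep 'pos|contact'
python3 -m jog '[[0,0,0.5,0,0,0],[0,0,0,0,0,0]]'|egrep 'pos|contact'
python3 -m jog '[[0,0,0.4,0,0,0],[0,0,0,0,0,0]]'|egrep 'pos|contact'
```

```text
tcp_pos: [513.8, -225.5, 26.2]
contact_force: [0.0, -0.0, -3.7]
tcp_pos: [513.8, -225.5, 25.8]
contact_force: [-0.8, 1.1, -2.8]
tcp_pos: [513.8, -225.5, 25.7]
contact_force: [-2.7, 2.1, 2.5]
```

```bash

python3 -m jog '[[0,0,0,0,0,0],[0,0,0,0,0,0],[0,0,0,0,0,0],[0,0,0,0,0,0],[0,0,0,0,0,0]]' -1
python3 -m jog '[[0,0,-5,0,0,0],[0,0,-20,0,0,0],[0,0,-35,0,0,0],[0,0,-35,0,0,0],[0,0,-35,0,0,0]]'
python3 -m jog '[[0,0,-20,0,0,0],[0,0,0,0,0,0],[0,0,0,0,0,0],[0,0,0,0,0,0]]'|egrep 'pos|contact'
python3 - <<'E'
from h import *
snap('scene','e5.png');snap('side','f5.png')
x=cv2.imread('pics/f3.png').astype(int);y=cv2.imread('pics/f4.png').astype(int);z=cv2.imread('pics/f5.png').astype(int)
# canister lower silhouette/sill strip profile in side view
for n,i in(('f3',x),('f4',y),('f5',z)):print(n,i[178:202,300].sum(1).tolist())
a=cv2.imread('pics/e5.png')
A=cv2.resize(a[110:290,190:390],(533,480),interpolation=3);B=cv2.resize(z[160:300,230:308].astype(np.uint8),(267,480),interpolation=3)
cv2.imwrite('pics/g5.png',np.hstack([A,B]))
E
```

```text
time: 25.22
tcp_pos: [513.9, -225.6, 25.5]
ee_rot: [-0.014, 1.0, -0.0, 0.0]
contact_force: [0.4, 0.1, 0.3]
width: 0.957
grasp_force: 0.0
time: 25.63
tcp_pos: [513.5, -225.3, 157.2]
ee_rot: [-0.014, 1.0, 0.0, -0.0]
contact_force: [2.1, -0.0, -0.1]
width: 0.998
grasp_force: 0.0
tcp_pos: [513.5, -225.3, 175.0]
contact_force: [-0.4, -0.3, -0.8]
f3 [602, 610, 608, 608, 598, 591, 593, 580, 567, 543, 518, 480, 440, 364, 373, 370, 299, 416, 490, 166, 348, 341, 341, 337]
f4 [334, 623, 612, 609, 598, 593, 596, 581, 568, 546, 522, 481, 443, 369, 374, 371, 302, 421, 489, 165, 345, 339, 341, 338]
f5 [356, 371, 374, 377, 375, 382, 402, 408, 410, 406, 398, 386, 372, 370, 366, 368, 297, 414, 485, 177, 187, 190, 192, 196]
```

View pics/g5.png

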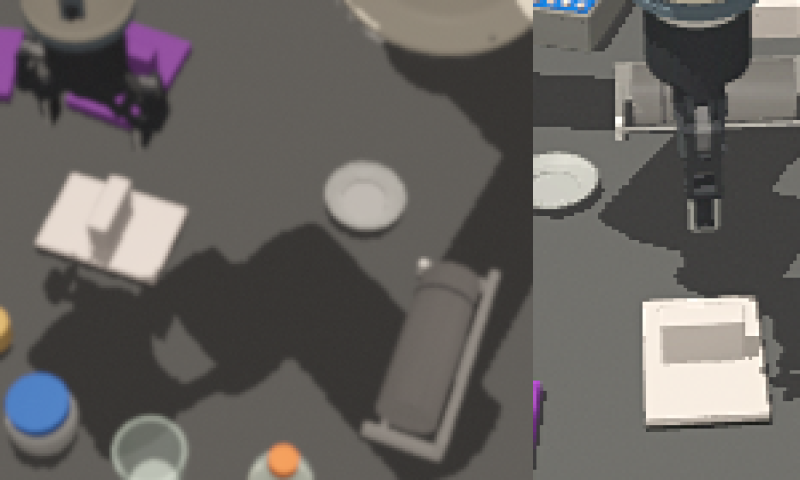

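The pad lies flat on open bench (side crop (705,360)). The canister is unmoved against the stop, with the same edge rows before and after the lift. Handing in.

```bash
python3 -c "
from cell import arm
print(arm.finish_job())"
```

```text
the job is handed in; nothing more can be done
None
```

I rolled the canister over the sill and pressed it home against the cradle's stop using only the pad, set the pad down flat on open bench, and handed the job in at about 26 s of robot time; no verdict was returned.

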